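# Fit the lever to the bench press and lock it

## Robot

A 7-joint arm with a two-finger parallel gripper is mounted at the origin on the work surface. World frame = base frame: x ahead of the robot, y to its left, z up, the work surface at z = 0. Lengths are in m, angles in rad, forces in N, time in s.
With the tool pointing down it reaches from about 0.425 to 0.925 m from the base axis. Payload 6.8 kg.
Tool frame: the origin (TCP) lies midway between the tips of the shut fingers; the grasp point (between the pads) lies 19 mm behind it; z points along the fingers, y is the line along which they close (so a half turn about z gives the same grasp; the last joint's range is limited). The gripper opens to 85 mm and grips with 20 to 120 N. Pads are 22 mm wide; open, the fingers measure 114 mm over their backs; the gripper's body (76 mm by 85 mm) begins 54 mm behind the grasp point. The pads swing forward as they close: fully open they stand 13 mm farther back than shut.
Start: joints at [-1.275, 0.477, 0.022, 1.555, -0.011, 1.109, -0.083], TCP at [0.265, 0.621, 0.231] pointing down, gripper open.
Joint ranges: [-2.96, 2.96], [-0.34, 2.1], [-1.41, 1.46], [0.24, 2.44], [-1.37, 4.51], [0.17, 1.92], [-2.96, 2.96]. Speed limits (rad/s): [2.39, 2.39, 3.14, 3.14, 3.14, 3.14, 3.14].

## Interface

Orientations are given as a unit quaternion [w, x, y, z].
In Python, from station import * gives the robot as it stands. The module is installed in compiled form; this text tells all that it offers.
- The arm moves only by the shell command python3 -m jog 'ROWS' [OPENING] [FORCE]. ROWS is JSON, a list of rows, each an object of numbers: "x", "y", "z": the shift along the tool's x, y, z in m; "ax", "ay", "az": the turn, a rotation vector about the tool's x, y, z in rad. In form: [{"x": .., "y": .., "z": .., "ax": .., "ay": .., "az": ..}, ...]. A call has 1 to 12 rows; each row is the pose to reach, as a shift and turn from the pose commanded when the call began, along the tool's axes at that moment; what a row does not reach only later rows make up. A row lasts 1/10 s, in which the tool goes at most 50 mm and 8.59 degrees, less where a joint would pass 70% of its speed; a pose out of reach is approached as far as the arm can. A call with a gripper value outside its range is refused whole. OPENING is the opening, from 0 (shut) to 1 (fully open), set as the call begins (- or left out, the last holds). The fingers move at their own pace and stop on an object; FORCE is the grip in N (left out, the last holds). Time passes only in rows, so rows that repeat a pose let the fingers close. It gives the time, the measured TCP pose, the force, the opening and the grip force at its end, in the units of the state.
- get_obs(): the state, without advancing time (a new reading comes with each control period).
- read_camera(name): name is "side" or "top" or "wrist"; returns the picture (400x640x3 uint8, red, green, blue); there is no depth.
- camera_params(name): a dict with "K" (3x3 intrinsics, pixels), "D" ([k1, k2, p1, p2, k3] as OpenCV has them; the pictures are not rectified), "origin" and "attitude" of the camera in the world. Camera axes: x right, y up, looking along -z (the intrinsics and any distortion apply to the point x, -y, -z); pixel columns grow to the right and rows downward; lengths in m; the calibration is good to about 2 mm. A picture is of the moment at which its call begins: read the wrist's pose just before it. camera_params takes no time and is no camera call; for the wrist camera it gives the pose at the moment of the call.
- hand_in(): hands the job in; it is judged then, once.
The state is a dict: "t": time; "q": joint angles; "joint_vel": joint speeds; "joint_torque": joint torques, N m; "eef_pos": TCP position; "tool_rot": TCP orientation; "contact_force": force on the tool from outside, world axes, zero at the start; "torque": the same for the moment, N m; "gripper_width": opening from 0.0 (shut) to 1.0 (fully open); "grasp_force": force on a finger pad.
Only numpy, scipy, OpenCV 4.12 (cv2) and the standard library are available. Lean on these libraries where they do the work, as an engineer would, in place of code of your own. Each camera call takes 0.05 s, during which the arm holds its last target. There are 200 camera calls.

## Task

Fit the loose lever onto the splined shaft of the green bench press: turn it until its grooves find the splines, with the arm pointing somewhere over the green band, and slide it fully down onto the shoulder without forcing it. Then swing the lever anticlockwise (seen from above), shaft and all, until its arm comes gently up to the red stop post, and let go. Leave everything else on the bench where it is.

Things in the scene. Friction and masses are not known exactly. Their poses are not given: they have to be found in the camera images.
- lever_hub (a point): Centre of the lever's steel hub on the bore axis, 15 mm above its underside; x along the arm, z up. The hub is a block 38 mm long (x), 36 wide (y: two flat sides, the place to grip), 30 tall. A bore goes right through along z: 27 mm across its six grooves, 20 mm across its six inward teeth, each 5 mm wide, 60 degrees apart, one of them on the +x side.
- lever: The lever, lying flat on the bench, about 0.33 kg, balanced near the hub; origin on the bore axis at its underside, axes as lever_hub. The arm (14 mm wide, 10 tall, underside flush with the hub's) has a red grip 18 wide, 16 tall from x = 100 to 156 mm; a brass counterweight 30 x 30 x 24 mm reaches back to x = -49.
- lever_tip (a point): Point in the red grip of the lever's arm, 150 mm from the bore axis, 8 mm above the underside.
- press: Green C-frame press, fixed; base 170 x 140 mm, 222 mm tall with its shaft; origin on the bench under the shaft axis, x from its open front to its column, z up. Index plate with the green band 152 mm above the bench. The lever must never push on the press with more than 50 N; touching down at 20 mm/s already jolts to about 40 N, so go slower in contact.
- shaft_seat (a point): Centre of the shoulder (32 mm across, 185 mm above the bench) on which the hub's underside must rest; fixed to the press, axes as the press. The 32 mm round goes 33 mm further down. Shaft and splines turn as one against about 0.1 N m of friction, no spring. The pose does NOT tell the angle at which the splines stand: it varies; find it by feel or by eye.
- shaft_nose (a point): Top of the shaft, 37 mm above shaft_seat, fixed to the press. From the shoulder up: six brass splines 26 mm tall, 24.8 mm across, each 4.5 wide, flat-ended, 60 degrees apart, on a 17.6 mm core; then a cone 11 mm tall, from 17 down to 8 mm across, which guides the bore. Teeth slip between the splines within about 6 degrees either side; else the hub stays 26 mm too high.
- fit_mark (a point): Point in the air 150 mm from the shaft axis, 193 mm above the bench: where lever_tip is when the seated lever's arm points at the middle of the green band. The band lies in front of the shaft and spans 35 degrees either side of this mark.
- stop_mark (a point): Where lever_tip is when the seated lever's arm rests against the red stop post: 150 mm from the shaft axis, 65 degrees anticlockwise (from above) from fit_mark. The post is 12 mm thick, 95 mm from the shaft axis; its top is 205 mm above the bench.
- paper_cup: Bystander, leave alone: cardboard cup, 72 mm across, 85 mm tall.
- bench_block: Bystander, leave alone: dark steel block 70 x 70 x 30 mm.
- ring_mandrel: Bystander, leave alone: steel tapered rod lying down, 200 long, 24 thick; origin at its thick end, which has a handle; sizes in mm.
- hex_nut: Bystander, leave alone: steel nut 30 x 30 x 22 mm.
- blue_screwdriver: Bystander, leave alone: blue-handled screwdriver, 170 mm long.
- flux_jar: Bystander, leave alone: jar 56 across, 60 mm tall.

How it is judged:
On the way, in this order (a step that is already met when the one before it is completed fails the run):
1. the lever is down on the shoulder, splines engaged, with its arm over the green band (z of lever_hub in the frame of shaft_seat between 0.011 and 0.0185 m and horizontal distance between lever_hub and shaft_seat below 0.004 m and angle between lever_hub's own z axis and vertical below 0.08 rad and horizontal distance between lever_tip and fit_mark below 0.1 m), for 0.2 s.
2. the seated lever has been swung round to the stop post (z of lever_hub in the frame of shaft_seat between 0.011 and 0.0185 m and horizontal distance between lever_hub and shaft_seat below 0.004 m and angle between lever_hub's own z axis and vertical below 0.08 rad and horizontal distance between lever_tip and stop_mark below 0.022 m), for 0.2 s.
At the end, for the whole second after the job is handed in: The lever's hub rests on the shoulder (underside within 3.5 mm of it, within 4 mm of the axis, level within 4.6 degrees), its arm at the stop post (tip within 22 mm of stop_mark), at rest and released (all of step 2 and linear speed of lever below 0.02 m/s); the robot touches nothing.
It fails at once if the lever is forced: it pushes on the press with more than 50 N (contact force between lever and press above 50 N).
It fails at once if a bystander on the bench is disturbed (moved over 20 mm) (distance of any of paper_cup, bench_block, ring_mandrel, hex_nut, blue_screwdriver, flux_jar from where it was at the start of the episode above 0.02 m).
It also fails if it takes over 72 s, if anything falls off the work surface, if the arm or the gripper's body presses on something with over 40 N, if the wrist force passes 120 N, or if a joint passes its speed limit or range.

## Working session

There is one attempt and no reset: what is moved stays moved. The work goes in short steps, Python scripts to look and compute and a shell command to move; the robot and the scene stay as the last step left them, time stands still between calls to the robot, and variables do not carry over. Pictures are saved under pics/ and viewed, at most 10 in all, crops included, and the job is handed in when it is done.

```bash
mkdir -p pics; cat > h.py <<'E'
from station import *
import numpy as np, cv2
from scipy.spatial.transform import Rotation as R
def cam(name):
    p=camera_params(name); a=np.array(p["attitude"],float)
    M=a if a.shape==(3,3) else R.from_quat(np.r_[a[1:],a[0]]).as_matrix()
    return np.array(p["K"],float),np.array(p["D"],float),np.array(p["origin"],float),M
def ray(c,uv):
    K,D,o,M=c
    n=cv2.undistortPoints(np.array(uv,float).reshape(-1,1,2),K,D)[:,0]
    return o,np.c_[n[:,0],-n[:,1],-np.ones(len(n))]@M.T
def onplane(c,uv,z):
    o,d=ray(c,uv); return o+d*((z-o[2])/d[:,2])[:,None]
def proj(c,P):
    K,D,o,M=c; p=(np.atleast_2d(P)-o)@M*[1,-1,-1]
    return cv2.projectPoints(p,np.zeros(3),np.zeros(3),K,D)[0][:,0]
def snap(name,f):
    c=cam(name); im=read_camera(name); cv2.imwrite(f,im[:,:,::-1]); return c,im
E
python3 - <<'E'
from h import *
ims=[]
for n in ["top","side","wrist"]:
    c,im=snap(n,f"pics/{n}0.png"); print(n,camera_params(n)); ims.append(im)
o=get_obs();print(o["t"],o["eef_pos"],o["tool_rot"],o["contact_force"],o["gripper_width"])
E
```

```text
top {'K': array([[454.32115932,   0.        , 318.60052455],
       [  0.        , 454.32115932, 204.83296575],
       [  0.        ,   0.        ,   1.        ]]), 'D': array([0.0104621, 0.       , 0.       , 0.       , 0.       ]), 'origin': array([ 0.28641263, -0.07864064,  1.33531323]), 'attitude': array([-0.69832009, -0.0762944 ,  0.07683521,  0.70754828])}
side {'K': array([[415.96536464,   0.        , 314.61303411],
       [  0.        , 415.96536464, 203.51496916],
       [  0.        ,   0.        ,   1.        ]]), 'D': array([0.03686151, 0.        , 0.        , 0.        , 0.        ]), 'origin': array([ 0.19594925, -0.70219141,  1.01405408]), 'attitude': array([ 0.90143272,  0.33520776, -0.08846767, -0.25928415])}
wrist {'K': array([[290.85771805,   0.        , 314.30958043],
       [  0.        , 290.85771805, 193.27706065],
       [  0.        ,   0.        ,   1.        ]]), 'D': array([-0.01881344,  0.        ,  0.        ,  0.        ,  0.        ]), 'origin': array([0.19682065, 0.64860841, 0.372494  ]), 'attitude': array([ 0.82547292, -0.12140512, -0.07966902,  0.54544303])}
0.15 [0.26502528 0.6203091  0.23056769] [-1.03154446e-04  2.00507490e-01  9.79691925e-01 -6.83588099e-04] [0.68212214 0.18165097 0.28897045] 0.9974238485229436
```

View pics/top0.png

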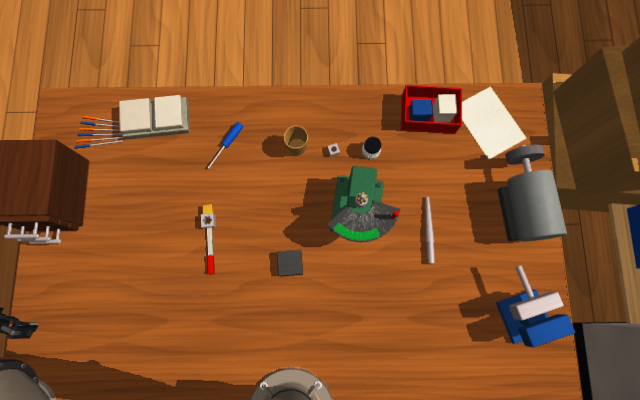

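View pics/side0.png

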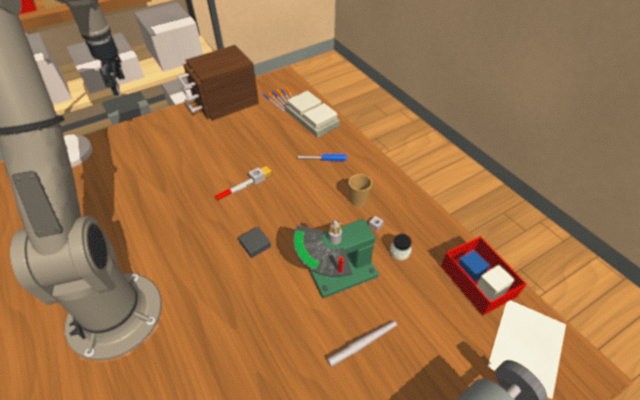

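The top view shows the lever with its hub at about (207,220) and red grip at (211,265). The press shaft is at (362,199), the green band below it and the red post at (396,214). The side view shows the shaft tip at about (335,226) and the lever hub at (258,176).

```bash
python3 - <<'E'
from h import *
t=cv2.imread("pics/top0.png");s=cv2.imread("pics/side0.png")
a=cv2.resize(t[160:250,320:410],(400,400),interpolation=cv2.INTER_CUBIC)
b=cv2.resize(s[205:305,285:385],(400,400),interpolation=cv2.INTER_CUBIC)
e=cv2.resize(t[195:285,165:255],(400,400),interpolation=cv2.INTER_CUBIC)
cv2.imwrite("pics/crop1.png",cv2.resize(np.hstack([a,b]),(800,400)))
c=cam("top");cs=cam("side")
def blob(im,lo,hi,box):
    h=cv2.cvtColor(im,cv2.COLOR_BGR2HSV);m=cv2.inRange(h,np.array(lo),np.array(hi))
    k=np.zeros_like(m);x0,y0,x1,y1=box;k[y0:y1,x0:x1]=m[y0:y1,x0:x1]
    p=np.argwhere(k)[:,::-1];return p.mean(0),len(p)
red,n=blob(t,(0,180,120),(5,255,255),(190,195,230,285));print("red",red,n)
ye,n2=blob(t,(20,150,120),(32,255,255),(190,195,230,285));print("brass",ye,n2)
wh,n3=blob(t,(0,0,90),(179,70,255),(195,205,222,235));print("hub",wh,n3)
for p,z in[(red,.016),(ye,.024),(wh,.03)]:print(onplane(c,p,z))
g,n=blob(t,(45,180,120),(75,255,255),(320,195,410,250));print("green",g,n,onplane(c,g,.152))
r,n=blob(t,(0,150,90),(6,255,255),(380,200,410,225));print("post",r,n,onplane(c,r,.205))
E
```

```text
red [210.37719298 264.0877193 ] 114
brass [207.15942029 208.73913043] 69
hub [207.69430052 222.43523316] 193
[[0.40610274 0.23332269 0.016     ]]
[[0.56802827 0.24716805 0.024     ]]
[[0.52587748 0.24249336 0.03      ]]
green [356.09090909 232.97443182] 352 [[ 0.47016086 -0.17890379  0.152     ]]
post [396.04 213.08] 25 [[ 0.51157234 -0.27727996  0.205     ]]
```

View pics/crop1.png

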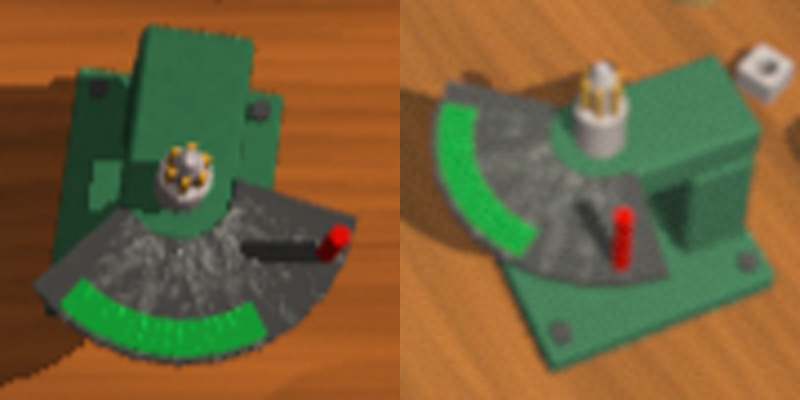

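The crop shows the shaft tip at about (363.4,194.9) in the top view and (335.5,222) in the side view. All six brass splines are visible, and the red post is to the right of the band.

```bash
cat >> h.py <<'E'
def togo(P,yawy=None):
    """tool-axis shift and az (rad) to world TCP P with tool y at yaw (deg)"""
    o=get_obs();q=np.array(o["tool_rot"]);M=R.from_quat(np.r_[q[1:],q[0]]).as_matrix()
    print("t",o["t"],"tcp",np.round(o["eef_pos"],4),"F",np.round(o["contact_force"],1),"yawy",np.degrees(np.arctan2(M[1,1],M[0,1])),"tilt",np.round(M[:2,2],4),"q",np.round(o["q"],2))
    print("shift",np.round((np.array(P)-o["eef_pos"])@M,4))
    if yawy is not None:
        a=np.radians(yawy);T=np.c_[[np.sin(-a),np.cos(a),0],[np.cos(a),np.sin(a),0],[0,0,-1]]
        y=np.array([np.cos(a),np.sin(a),0]);z=np.array([0,0,-1.]);T=np.c_[np.cross(y,z),y,z]
        print("rotvec",np.round(R.from_matrix(M.T@T).as_rotvec(),4))
E
python3 - <<'E'
from h import *
togo([.534,.244,.23],-85.1)
c=cam("top");s=cam("side")
A=np.zeros((3,3));b=np.zeros(3)
for k,uv in[(c,(363.4,194.9)),(s,(335.5,222.))]:
    o,d=ray(k,uv);d=d[0]/np.linalg.norm(d[0]);W=np.eye(3)-np.outer(d,d);A+=W;b+=W@o
print("tip tri",np.linalg.solve(A,b),onplane(c,(363.4,194.9),.222),onplane(s,(335.5,222.),.222))
E
```

```text
t 0.15 tcp [0.265  0.6203 0.2306] F [0.7 0.2 0.3] yawy 66.86671712501554 tilt [-0.0005 -0.0013] q [-1.28  0.48  0.02  1.56 -0.01  1.11 -0.08]
shift [-0.3952 -0.2404  0.0009]
rotvec [-4.0000e-04  1.9000e-03  2.6523e+00]
tip tri [ 0.55671115 -0.19470904  0.21863135] [[ 0.55598595 -0.19438539  0.222     ]] [[ 0.55508836 -0.19684884  0.222     ]]
```

```bash
python3 -m jog '[{"x":-0.2,"y":-0.12,"az":1.3},{"x":-0.2,"y":-0.12,"az":1.3},{"x":-0.2,"y":-0.12,"az":1.3},{"x":-0.2,"y":-0.12,"az":1.3},{"x":-0.2,"y":-0.12,"az":1.3},{"x":-0.395,"y":-0.24,"az":2.65},{"x":-0.395,"y":-0.24,"az":2.65},{"x":-0.395,"y":-0.24,"az":2.65},{"x":-0.395,"y":-0.24,"az":2.65},{"x":-0.395,"y":-0.24,"az":2.65},{"x":-0.395,"y":-0.24,"az":2.65},{"x":-0.395,"y":-0.24,"az":2.65}]' 1 40
python3 - <<'E'
from h import *
togo([.534,.244,.23],-85.1)
E
```

```text
t 0.15 tcp [0.265  0.6203 0.2306] F [0.7 0.2 0.3] yawy 66.86671712501554 tilt [-0.0005 -0.0013] q [-1.28  0.48  0.02  1.56 -0.01  1.11 -0.08]
shift [-0.3952 -0.2404  0.0009]
rotvec [-4.0000e-04  1.9000e-03  2.6523e+00]validation failed for argument at $[0]...
```

```bash
python3 -m jog '[{"x":-0.2,"y":-0.12,"z":0,"ax":0,"ay":0,"az":1.3},{"x":-0.2,"y":-0.12,"z":0,"ax":0,"ay":0,"az":1.3},{"x":-0.2,"y":-0.12,"z":0,"ax":0,"ay":0,"az":1.3},{"x":-0.2,"y":-0.12,"z":0,"ax":0,"ay":0,"az":1.3},{"x":-0.395,"y":-0.24,"z":0,"ax":0,"ay":0,"az":2.65},{"x":-0.395,"y":-0.24,"z":0,"ax":0,"ay":0,"az":2.65},{"x":-0.395,"y":-0.24,"z":0,"ax":0,"ay":0,"az":2.65},{"x":-0.395,"y":-0.24,"z":0,"ax":0,"ay":0,"az":2.65},{"x":-0.395,"y":-0.24,"z":0,"ax":0,"ay":0,"az":2.65},{"x":-0.395,"y":-0.24,"z":0,"ax":0,"ay":0,"az":2.65},{"x":-0.395,"y":-0.24,"z":0,"ax":0,"ay":0,"az":2.65},{"x":-0.395,"y":-0.24,"z":0,"ax":0,"ay":0,"az":2.65}]' 1 40
python3 - <<'E'
from h import *
togo([.534,.244,.23],-85.1)
E
```

```text
t: 1.35
eef_pos: [0.5344, 0.2438, 0.2311]
tool_rot: [0.0, 0.894, 0.448, -0.0]
contact_force: [-1.1, 0.7, -1.2]
gripper_width: 1.0
grasp_force: 0.0
t 1.35 tcp [0.5344 0.2438 0.2311] F [-1.1  0.7 -1.2] yawy -36.734295547562674 tilt [-0.0003 -0.0002] q [-0.94  0.36  0.53  1.8  -0.21  1.04 -0.98]
shift [-0.0001 -0.0005  0.0011]
rotvec [1.000e-04 4.000e-04 8.441e-01]
```

```bash
python3 -m jog '[{"x":0,"y":0,"z":0.03,"ax":0,"ay":0,"az":0.844},{"x":0,"y":0,"z":0.05,"ax":0,"ay":0,"az":0.844},{"x":0,"y":0,"z":0.05,"ax":0,"ay":0,"az":0.844},{"x":0,"y":0,"z":0.05,"ax":0,"ay":0,"az":0.844},{"x":0,"y":0,"z":0.05,"ax":0,"ay":0,"az":0.844},{"x":0,"y":0,"z":0.05,"ax":0,"ay":0,"az":0.844},{"x":0,"y":0,"z":0.05,"ax":0,"ay":0,"az":0.844},{"x":0,"y":0,"z":0.05,"ax":0,"ay":0,"az":0.844}]' 1 40 >/dev/null
python3 - <<'E'
from h import *
togo([.534,.244,.18],-85.1)
c,im=snap("wrist","pics/w1.png")
P=[[.534,.244,.03],[.534-.149,.244-.0128,.016]]
print(proj(c,P))
E
```

```text
t 2.15 tcp [0.534  0.2449 0.1811] F [-0.6  0.7  0.2] yawy -84.46014142683022 tilt [-0.0002 -0.0003] q [-1.06  0.46  0.7   1.86 -0.36  0.96 -1.67]
shift [-0.0001  0.0009  0.0011]
rotvec [0.0003 0.0002 0.0112]
[[314.72708916 178.69228674]
 [313.24873881 293.89422931]]
```

View pics/w1.png

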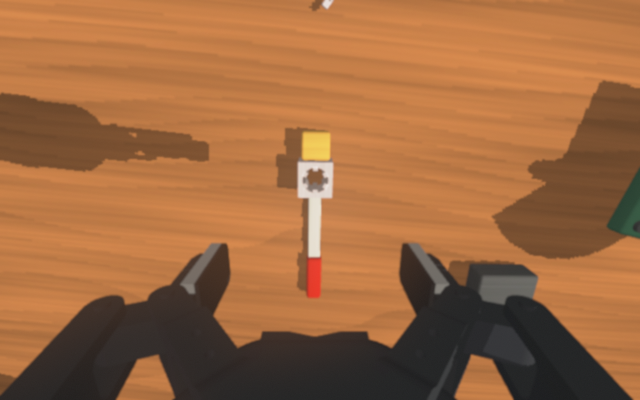

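The wrist view shows the hub bore at about (315.5,180), within a pixel or so of the predicted (314.7,178.7). The red grip is at (315,278).

```bash
cat >> h.py <<'E'
def cen(im,lo,hi,box):
    h=cv2.cvtColor(im,cv2.COLOR_RGB2HSV);m=cv2.inRange(h,np.array(lo),np.array(hi))
    x0,y0,x1,y1=box;p=np.argwhere(m[y0:y1,x0:x1])[:,::-1]+[x0,y0];return p.mean(0),len(p)
E
python3 - <<'E'
from h import *
im=cv2.imread("pics/w1.png")[:,:,::-1].copy();c=cam("wrist")
r,n=cen(im,(0,180,120),(5,255,255),(290,250,340,305));b,n2=cen(im,(20,120,120),(32,255,255),(290,120,340,170))
bore,n3=cen(im,(0,0,0),(179,255,140),(303,166,328,194))
m=cv2.inRange(cv2.cvtColor(im,cv2.COLOR_RGB2HSV),(0,0,170),(179,60,255))[:,280:350]
ys,xs=np.where(m[162:196]);print("hub cols",xs.min()+280,xs.max()+280,"bore",bore,n3)
R_=onplane(c,r,.016)[0];B=onplane(c,b,.024)[0];H=onplane(c,bore,.029)[0]
print(R_,B,H);v=B-R_;print("len",np.hypot(*v[:2]),"yaw",np.degrees(np.arctan2(-v[1],-v[0])), "hub from red/brass",R_+v*128/162)
E
```

```text
hub cols 298 332 bore [315.24427481 179.53053435] 262
[0.4083344  0.23341022 0.016     ] [0.56685106 0.24572616 0.024     ] [0.53296362 0.24335046 0.029     ]
len 0.15899438553285072 yaw -175.55733424195506 hub from red/brass [0.53358213 0.24314134 0.02232099]
```

```bash
python3 -c "
from h import *
togo([.533,.2433,.002],-85.5)"; python3 -m jog '[{"x":-0.001,"y":0.001,"z":0.04,"ax":0,"ay":0,"az":0.01},{"x":-0.001,"y":0.001,"z":0.08,"ax":0,"ay":0,"az":0.01},{"x":-0.001,"y":0.001,"z":0.12,"ax":0,"ay":0,"az":0.01},{"x":-0.001,"y":0.001,"z":0.15,"ax":0,"ay":0,"az":0.01},{"x":-0.001,"y":0.001,"z":0.165,"ax":0,"ay":0,"az":0.01},{"x":-0.001,"y":0.001,"z":0.175,"ax":0,"ay":0,"az":0.01},{"x":-0.001,"y":0.001,"z":0.177,"ax":0,"ay":0,"az":0.01},{"x":-0.001,"y":0.001,"z":0.177,"ax":0,"ay":0,"az":0.01},{"x":-0.001,"y":0.001,"z":0.177,"ax":0,"ay":0,"az":0.01}]' 1 40;  python3 -c "
from h import *
togo([.533,.2433,.002],-85.5)"
```

```text
t 2.2 tcp [0.534  0.2449 0.1812] F [ 0.1  0.1 -0.4] yawy -84.48316169224957 tilt [-0.0002 -0.0001] q [-1.06  0.46  0.7   1.86 -0.36  0.96 -1.67]
shift [-0.0011  0.0015  0.1792]
rotvec [0.     0.0002 0.0177]
t: 3.1
eef_pos: [0.5342, 0.2442, 0.0056]
tool_rot: [-0.001, 0.999, 0.042, 0.001]
contact_force: [0.5, -0.1, 0.1]
gripper_width: 0.998
grasp_force: 0.0
t 3.1 tcp [0.5342 0.2442 0.0056] F [ 0.5 -0.1  0.1] yawy -85.19302111867512 tilt [0.002  0.0013] q [-0.92  0.7   0.52  1.95 -0.57  0.64 -1.52]
shift [-0.0013  0.0008  0.0036]
rotvec [-0.0011 -0.0021  0.0054]
```

```bash
python3 -m jog '[{"x":-0.0013,"y":0.0008,"z":0.003,"ax":0,"ay":0,"az":0.005},{"x":-0.0013,"y":0.0008,"z":0.003,"ax":0,"ay":0,"az":0.005},{"x":-0.0013,"y":0.0008,"z":0.003,"ax":0,"ay":0,"az":0.005}]' 1 40;python3 -m jog '[{"x":0,"y":0,"z":0,"ax":0,"ay":0,"az":0},{"x":0,"y":0,"z":0,"ax":0,"ay":0,"az":0},{"x":0,"y":0,"z":0,"ax":0,"ay":0,"az":0},{"x":0,"y":0,"z":0,"ax":0,"ay":0,"az":0},{"x":0,"y":0,"z":0,"ax":0,"ay":0,"az":0},{"x":0,"y":0,"z":0,"ax":0,"ay":0,"az":0},{"x":0,"y":0,"z":0,"ax":0,"ay":0,"az":0},{"x":0,"y":0,"z":0,"ax":0,"ay":0,"az":0}]' 0 40
 python3 -c "
from h import *
togo([.533,.2433,.25],-85.5)"
```

```text
t: 3.4
eef_pos: [0.532, 0.2429, 0.0015]
tool_rot: [-0.0, 0.999, 0.039, 0.0]
contact_force: [0.1, 0.3, 0.5]
gripper_width: 0.996
grasp_force: 0.0
t: 4.2
eef_pos: [0.5322, 0.2432, 0.0015]
tool_rot: [-0.0, 0.999, 0.039, 0.0]
contact_force: [-0.3, 2.6, 4.4]
gripper_width: 0.414
grasp_force: 41.3
t 4.2 tcp [0.5322 0.2432 0.0015] F [-0.3  2.6  4.4] yawy -85.47587408813638 tilt [0.0004 0.0006] q [-0.92  0.71  0.52  1.95 -0.57  0.63 -1.52]
shift [ 9.000e-04 -2.000e-04 -2.485e-01]
rotvec [-0.0006 -0.0005  0.0004]
```

```bash
python3 -m jog '[{"x":0,"y":0,"z":-0.01,"ax":0,"ay":0,"az":0},{"x":0,"y":0,"z":-0.03,"ax":0,"ay":0,"az":0},{"x":0,"y":0,"z":-0.06,"ax":0,"ay":0,"az":0},{"x":0,"y":0,"z":-0.095,"ax":0,"ay":0,"az":0},{"x":0,"y":0,"z":-0.13,"ax":0,"ay":0,"az":0},{"x":0,"y":0,"z":-0.165,"ax":0,"ay":0,"az":0},{"x":0,"y":0,"z":-0.2,"ax":0,"ay":0,"az":0},{"x":0,"y":0,"z":-0.23,"ax":0,"ay":0,"az":0},{"x":0,"y":0,"z":-0.25,"ax":0,"ay":0,"az":0},{"x":0,"y":0,"z":-0.26,"ax":0,"ay":0,"az":0},{"x":0,"y":0,"z":-0.26,"ax":0,"ay":0,"az":0},{"x":0,"y":0,"z":-0.26,"ax":0,"ay":0,"az":0}]'
 python3 -c "
from h import *
togo([.483,-.1815,.262],-100.5)"
```

```text
t: 5.4
eef_pos: [0.5311, 0.2424, 0.26]
tool_rot: [0.001, 0.999, 0.039, -0.001]
contact_force: [-0.6, 0.1, -4.4]
gripper_width: 0.418
grasp_force: 41.0
t 5.4 tcp [0.5311 0.2424 0.26  ] F [-0.6  0.1 -4.4] yawy -85.49054935748653 tilt [-0.002  -0.0011] q [-1.13  0.37  0.77  1.78 -0.29  1.11 -1.75]
shift [-0.0812  0.4188 -0.0014]
rotvec [0.0013 0.002  0.262 ]
```

```bash
python3 -m jog '[{"x":-0.004,"y":0.02,"z":0,"ax":0,"ay":0,"az":0.01},{"x":-0.012,"y":0.06,"z":-0.002,"ax":0,"ay":0,"az":0.04},{"x":-0.02,"y":0.1,"z":-0.002,"ax":0,"ay":0,"az":0.065},{"x":-0.028,"y":0.145,"z":-0.002,"ax":0,"ay":0,"az":0.09},{"x":-0.037,"y":0.19,"z":-0.002,"ax":0,"ay":0,"az":0.12},{"x":-0.046,"y":0.235,"z":-0.002,"ax":0,"ay":0,"az":0.15},{"x":-0.055,"y":0.28,"z":-0.002,"ax":0,"ay":0,"az":0.18},{"x":-0.063,"y":0.325,"z":-0.002,"ax":0,"ay":0,"az":0.2},{"x":-0.071,"y":0.365,"z":-0.002,"ax":0,"ay":0,"az":0.23},{"x":-0.078,"y":0.4,"z":-0.002,"ax":0,"ay":0,"az":0.25},{"x":-0.081,"y":0.419,"z":-0.002,"ax":0,"ay":0,"az":0.262},{"x":-0.081,"y":0.419,"z":-0.002,"ax":0,"ay":0,"az":0.262}]' >/dev/null;  python3 -m jog '[{"x":0,"y":0,"z":0,"ax":0,"ay":0,"az":0},{"x":0,"y":0,"z":0,"ax":0,"ay":0,"az":0}]'
 python3 - <<'E'
from h import *
togo([.483,-.1815,.262],-100.5)
c,im=snap("wrist","pics/w2.png")
print("nose px",proj(c,[[.556,-.195,.222]]))
u,v=proj(c,[[.556,-.195,.215]])[0].astype(int)
cr=im[max(v-50,0):v+50,u-50:u+50];cr=cv2.resize(cr,(400,400),interpolation=cv2.INTER_CUBIC)
cv2.imwrite("pics/w2c.png",np.hstack([cv2.resize(im[:,:,::-1],(400,250))[:, :],cv2.resize(cr[:,:,::-1],(400,400))[:250]]) if 0 else cr[:,:,::-1]);print(u,v)
E
```

```text
t: 6.8
eef_pos: [0.4839, -0.1802, 0.2625]
tool_rot: [-0.0, 0.996, -0.091, -0.001]
contact_force: [0.3, 0.2, -2.4]
gripper_width: 0.412
grasp_force: 41.0
t 6.8 tcp [ 0.4839 -0.1802  0.2625] F [ 0.3  0.2 -2.4] yawy -100.42452841880045 tilt [-0.0015  0.0006] q [-0.58  0.27  0.99  1.94 -0.25  1.07 -1.24]
shift [-0.0006  0.0015  0.0005]
rotvec [-0.0003  0.0016  0.0013]
nose px [[315.72056395 103.80081527]]
315 103
```

View pics/w2.png

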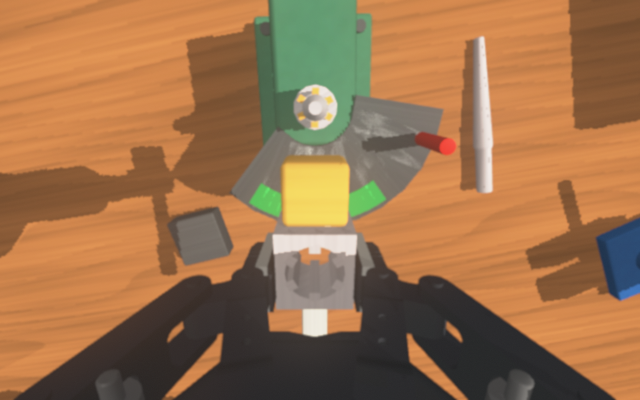

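View pics/w2c.png

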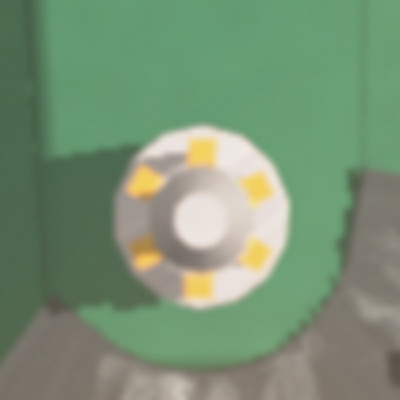

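The view shows the shaft nose at about (315,107) with six splines clearly visible, one nearly straight up the image. The lever is held square, brass facing the press.

```bash
python3 - <<'E'
from h import *
im=cv2.imread("pics/w2.png")[:,:,::-1].copy();c=cam("wrist")
h=cv2.cvtColor(im,cv2.COLOR_RGB2HSV);m=cv2.inRange(h,(17,100,120),(32,255,255))
k=np.zeros_like(m);k[80:135,285:345]=m[80:135,285:345]
n,l,s,ce=cv2.connectedComponentsWithStats(k)
P=np.array([onplane(c,ce[i],.209)[0] for i in range(1,n) if s[i,4]>8]);print(len(P),ce[1:],s[1:,4])
(cc,rad)=cv2.minEnclosingCircle(P[:,:2].astype(np.float32))
C=P[:,:2].mean(0);d=P[:,:2]-C;a=np.degrees(np.arctan2(d[:,1],d[:,0]));print("centre",C,cc,"r",np.hypot(*d.T),"ang",a%60)
w,nw=cen(im,(0,0,175),(179,40,255),(290,80,340,135))
T=onplane(c,(315.2,107.5-3+0.0),.222);print("tipguess",T)
# lever in hand
z0=get_obs()["eef_pos"][2]-.0015
k=np.zeros_like(m);k[140:240,270:365]=m[140:240,270:365]
ct=max(cv2.findContours(k,0,2)[0],key=cv2.contourArea);r=cv2.minAreaRect(ct);print(r)
b=cv2.boxPoints(r);W=onplane(c,b,z0+.024);print(W);
hh=cv2.inRange(h,(0,0,180),(179,40,255));ys,xs=np.where(hh[236:250,262:368]);print("hub top strip",xs.min()+262,xs.max()+262)
q=get_obs()["eef_pos"];print("tcp px at hub top",proj(c,[[*q[:2],z0+.03]]))
for p in ["green"]:
    g,_=cen(im,(45,180,120),(75,255,255),(230,170,400,230));print(onplane(c,g,.152))
E
```

```text
6 [[314.91891892  90.56756757]
 [300.63043478  98.41304348]
 [328.90625     99.53125   ]
 [300.93023256 115.81395349]
 [328.51724138 116.31034483]
 [314.05555556 123.91666667]] [37 46 32 43 29 36]
centre [ 0.55416754 -0.19377012] (0.5542380809783936, -0.1938008815050125) r [0.0103996  0.01061112 0.01038955 0.01032603 0.01056236 0.01033351] ang [48.76182395 47.5652201  48.11079161 49.71633642 48.35513596 47.46667103]
tipguess [[ 0.55591962 -0.19441545  0.222     ]]
((314.5, 190.5), (71.0, 69.0), 90.0)
[[ 0.53866622 -0.17638776  0.2852274 ]
 [ 0.53355609 -0.204386    0.2852274 ]
 [ 0.5022187  -0.19976872  0.2852274 ]
 [ 0.50771108 -0.16963803  0.2852274 ]]
hub top strip 272 356
tcp px at hub top [[312.52158006 275.63690196]]
[[nan nan nan]]h.py:30: RuntimeWarning: Mean of empty slice.
  x0,y0,x1,y1=box;p=np.argwhere(m[y0:y1,x0:x1])[:,::-1]+[x0,y0];return p.mean(0),len(p)
  ret = um.true_divide(
```

```bash
python3 - <<'E'
from h import *
im=cv2.imread("pics/w2.png");c=cam("wrist");q=get_obs()["eef_pos"]
a=np.radians(169.55);u=np.array([np.cos(a),np.sin(a),0]);v=np.array([-u[1],u[0],0])
for off in(-.0008,-.003):
  for dz in(-.0015,-.004):
    o=np.array([*q[:2],q[2]+dz])+off*u
    print(off,dz,[np.round(proj(c,[o+x*u+y*v+np.array([0,0,z])])[0],1) for x,y,z in[(-.049,0,.024),(-.049,0,0),(-.019,0,.03),(.019,0,.03),(0,.018,.03),(0,-.018,.03)]])
g=cv2.cvtColor(im,cv2.COLOR_BGR2GRAY).astype(int)
print(g[225:245,290]);print(g[300:318,285]);print(g[250,262:280],g[250,350:366])
togo([.5542,-.1938,.262],-71.7)
E
```

```text
-0.0008 -0.0015 [array([312.6, 162.7]), array([312.9, 153.6]), array([312.5, 235. ]), array([312.5, 309.8]), array([353. , 274.1]), array([272.1, 274. ])]
-0.0008 -0.004 [array([312.6, 161.6]), array([313. , 152.8]), array([312.6, 232.5]), array([312.6, 306.3]), array([352.3, 271.1]), array([272.9, 270.9])]
-0.003 -0.0015 [array([312.6, 157.5]), array([312.9, 149.1]), array([312.5, 230.2]), array([312.5, 305.8]), array([353.2, 269.8]), array([271.9, 269.6])]
-0.003 -0.004 [array([312.6, 156.5]), array([313. , 148.4]), array([312.6, 227.9]), array([312.6, 302.3]), array([352.5, 266.8]), array([272.7, 266.6])]
[179 162 148 142 140 136 134 137 146 175 209 224 226 226 226 226 226 226
 226 226]
[150 150 149 150 149 150 150 150 148 146 142 144 147 151 153 153 152 152]
[119 123 123 122 123 123 122 123 121 112 117 168 220 230 229 228 227 227] [228 228 228 228 227 207 151 115 124 132 132 132 132 132 132 132]
t 6.85 tcp [ 0.4841 -0.18    0.2627] F [ 0.2  0.7 -4.1] yawy -100.39319943085304 tilt [-0.0011  0.0006] q [-0.58  0.27  0.99  1.94 -0.25  1.07 -1.24]
shift [0.0714 0.0009 0.0006]
rotvec [-0.0007  0.0011 -0.5008]
```

```bash
python3 -m jog '[{"x":0.008,"y":0,"z":0,"ax":0,"ay":0,"az":-0.05},{"x":0.018,"y":0,"z":0,"ax":0,"ay":0,"az":-0.12},{"x":0.03,"y":0,"z":0,"ax":0,"ay":0,"az":-0.2},{"x":0.042,"y":0,"z":0,"ax":0,"ay":0,"az":-0.28},{"x":0.054,"y":0,"z":0,"ax":0,"ay":0,"az":-0.36},{"x":0.064,"y":0,"z":0,"ax":0,"ay":0,"az":-0.44},{"x":0.07,"y":0.0006,"z":0,"ax":0,"ay":0,"az":-0.49},{"x":0.0704,"y":0.0006,"z":0,"ax":0,"ay":0,"az":-0.5},{"x":0.0704,"y":0.0006,"z":0,"ax":0,"ay":0,"az":-0.5},{"x":0.0704,"y":0.0006,"z":0,"ax":0,"ay":0,"az":-0.5}]'
 python3 - <<'E'
from h import *
togo([.5533,-.1933,.237],-71.7)
E
```

```text
t: 7.85
eef_pos: [0.553, -0.1941, 0.2631]
tool_rot: [-0.0, 0.988, 0.158, -0.0]
contact_force: [-0.5, -0.5, -3.8]
gripper_width: 0.415
grasp_force: 41.1
t 7.85 tcp [ 0.553  -0.1941  0.2631] F [-0.5 -0.5 -3.8] yawy -71.87390885828341 tilt [-0.0005  0.0003] q [-0.39  0.38  0.81  1.78 -0.31  1.12 -0.73]
shift [ 0.0006 -0.0007  0.0261]
rotvec [-0.0005  0.0004 -0.003 ]
```

```bash
python3 -m jog '[{"x":0.0006,"y":-0.0007,"z":0.01,"ax":0,"ay":0,"az":-0.003},{"x":0.0006,"y":-0.0007,"z":0.022,"ax":0,"ay":0,"az":-0.003},{"x":0.0006,"y":-0.0007,"z":0.03,"ax":0,"ay":0,"az":-0.003},{"x":0.0006,"y":-0.0007,"z":0.036,"ax":0,"ay":0,"az":-0.003},{"x":0.0006,"y":-0.0007,"z":0.039,"ax":0,"ay":0,"az":-0.003},{"x":0.0006,"y":-0.0007,"z":0.041,"ax":0,"ay":0,"az":-0.003},{"x":0.0006,"y":-0.0007,"z":0.0425,"ax":0,"ay":0,"az":-0.003},{"x":0.0006,"y":-0.0007,"z":0.044,"ax":0,"ay":0,"az":-0.003},{"x":0.0006,"y":-0.0007,"z":0.045,"ax":0,"ay":0,"az":-0.003},{"x":0.0006,"y":-0.0007,"z":0.046,"ax":0,"ay":0,"az":-0.003},{"x":0.0006,"y":-0.0007,"z":0.047,"ax":0,"ay":0,"az":-0.003},{"x":0.0006,"y":-0.0007,"z":0.047,"ax":0,"ay":0,"az":-0.003}]'
 python3 - <<'E'
from h import *
togo([.5533,-.1933,.1865],-71.7)
E
```

```text
t: 9.05
eef_pos: [0.5537, -0.1938, 0.2162]
tool_rot: [-0.0, 0.987, 0.159, -0.0]
contact_force: [-0.5, 0.6, -3.9]
gripper_width: 0.414
grasp_force: 41.1
t 9.05 tcp [ 0.5537 -0.1938  0.2162] F [-0.5  0.6 -3.9] yawy -71.67703809521828 tilt [-0.0001  0.0001] q [-0.36  0.43  0.78  1.83 -0.35  1.03 -0.69]
shift [-0.0002 -0.0005  0.0297]
rotvec [-0.0001  0.0001  0.0004]
```

```bash
python3 -m jog '[{"x":0,"y":0,"z":0.001,"ax":0,"ay":0,"az":0},{"x":0,"y":0,"z":0.002,"ax":0,"ay":0,"az":0},{"x":0,"y":0,"z":0.003,"ax":0,"ay":0,"az":0},{"x":0,"y":0,"z":0.0035,"ax":0,"ay":0,"az":0},{"x":0,"y":0,"z":0.004,"ax":0,"ay":0,"az":0},{"x":0,"y":0,"z":0.0045,"ax":0,"ay":0,"az":0},{"x":0,"y":0,"z":0.005,"ax":0,"ay":0,"az":0},{"x":0,"y":0,"z":0.0055,"ax":0,"ay":0,"az":0},{"x":0,"y":0,"z":0.0055,"ax":0,"ay":0,"az":0}]'
 python3 - <<'E'
from h import *
togo([.5533,-.1933,.1865],-71.7)
print(get_obs()["torque"])
E
```

```text
t: 9.95
eef_pos: [0.5537, -0.1938, 0.2107]
tool_rot: [-0.0, 0.987, 0.159, -0.0]
contact_force: [0.2, -0.1, -3.9]
gripper_width: 0.415
grasp_force: 41.1
t 9.95 tcp [ 0.5537 -0.1938  0.2107] F [ 0.2 -0.1 -3.9] yawy -71.67849693534352 tilt [-0.0001  0.0001] q [-0.35  0.44  0.78  1.83 -0.36  1.02 -0.68]
shift [-0.0002 -0.0006  0.0242]
rotvec [-0.0001  0.0001  0.0004]
[-0.04454106 -0.01106194 -0.0090934 ]
```

```bash
python3 -m jog '[{"x":0,"y":0,"z":0.0005,"ax":0,"ay":0,"az":0},{"x":0,"y":0,"z":0.001,"ax":0,"ay":0,"az":0},{"x":0,"y":0,"z":0.0015,"ax":0,"ay":0,"az":0},{"x":0,"y":0,"z":0.002,"ax":0,"ay":0,"az":0},{"x":0,"y":0,"z":0.0025,"ax":0,"ay":0,"az":0},{"x":0,"y":0,"z":0.003,"ax":0,"ay":0,"az":0},{"x":0,"y":0,"z":0.004,"ax":0,"ay":0,"az":0}]'
 python3 -m jog '[{"x":0,"y":0,"z":0.001,"ax":0,"ay":0,"az":0},{"x":0,"y":0,"z":0.002,"ax":0,"ay":0,"az":0},{"x":0,"y":0,"z":0.003,"ax":0,"ay":0,"az":0},{"x":0,"y":0,"z":0.004,"ax":0,"ay":0,"az":0}]'
python3 -c "
from h import *
togo([.5533,-.1933,.1865],-71.7)
print(get_obs()['torque'])"
```

```text
t: 10.65
eef_pos: [0.5537, -0.1938, 0.2068]
tool_rot: [-0.0, 0.987, 0.159, 0.0]
contact_force: [-0.5, -0.0, -4.2]
gripper_width: 0.413
grasp_force: 41.1
t: 11.05
eef_pos: [0.5537, -0.1938, 0.2027]
tool_rot: [-0.0, 0.987, 0.159, -0.0]
contact_force: [-0.4, -0.1, -3.4]
gripper_width: 0.412
grasp_force: 41.1
t 11.05 tcp [ 0.5537 -0.1938  0.2027] F [-0.4 -0.1 -3.4] yawy -71.68263908706487 tilt [-0.0001  0.    ] q [-0.35  0.45  0.77  1.84 -0.37  1.   -0.67]
shift [-0.0002 -0.0006  0.0162]
rotvec [-0.      0.      0.0003]
[-0.04021606  0.02446093 -0.04388475]
```

Engaged with no contact force. I'll go down to about 2 mm above the seat, then creep.

```bash
python3 -m jog '[{"x":0,"y":0,"z":0.001,"ax":0,"ay":0,"az":0},{"x":0,"y":0,"z":0.0025,"ax":0,"ay":0,"az":0},{"x":0,"y":0,"z":0.004,"ax":0,"ay":0,"az":0},{"x":0,"y":0,"z":0.0055,"ax":0,"ay":0,"az":0},{"x":0,"y":0,"z":0.007,"ax":0,"ay":0,"az":0},{"x":0,"y":0,"z":0.0085,"ax":0,"ay":0,"az":0},{"x":0,"y":0,"z":0.01,"ax":0,"ay":0,"az":0},{"x":0,"y":0,"z":0.0115,"ax":0,"ay":0,"az":0},{"x":0,"y":0,"z":0.0125,"ax":0,"ay":0,"az":0},{"x":0,"y":0,"z":0.0135,"ax":0,"ay":0,"az":0}]'
 python3 -m jog '[{"x":0,"y":0,"z":0.0005,"ax":0,"ay":0,"az":0},{"x":0,"y":0,"z":0.001,"ax":0,"ay":0,"az":0},{"x":0,"y":0,"z":0.0015,"ax":0,"ay":0,"az":0},{"x":0,"y":0,"z":0.002,"ax":0,"ay":0,"az":0}]'
python3 -c "
from h import *
togo([.5533,-.1933,.1865],-71.7)
print(get_obs()['torque'])"
```

```text
t: 12.05
eef_pos: [0.5537, -0.1938, 0.1892]
tool_rot: [0.0, 0.987, 0.159, -0.0]
contact_force: [0.1, 0.3, -4.2]
gripper_width: 0.416
grasp_force: 41.1
t: 12.45
eef_pos: [0.5537, -0.1938, 0.1873]
tool_rot: [-0.0, 0.987, 0.159, 0.0]
contact_force: [0.4, -0.5, -4.7]
gripper_width: 0.416
grasp_force: 41.1
t 12.45 tcp [ 0.5537 -0.1938  0.1873] F [ 0.4 -0.5 -4.7] yawy -71.67843909213028 tilt [0.0001 0.    ] q [-0.34  0.47  0.76  1.85 -0.38  0.97 -0.66]
shift [-0.0003 -0.0006  0.0008]
rotvec [-0.     -0.0001  0.0004]
[-0.03541267 -0.04039579  0.01154494]
```

```bash
python3 -m jog '[{"x":0,"y":0,"z":0.0003,"ax":0,"ay":0,"az":0},{"x":0,"y":0,"z":0.0006,"ax":0,"ay":0,"az":0},{"x":0,"y":0,"z":0.0009,"ax":0,"ay":0,"az":0},{"x":0,"y":0,"z":0.0012,"ax":0,"ay":0,"az":0}]'
python3 -m jog '[{"x":0,"y":0,"z":0.0002,"ax":0,"ay":0,"az":0},{"x":0,"y":0,"z":0.0004,"ax":0,"ay":0,"az":0},{"x":0,"y":0,"z":0.0004,"ax":0,"ay":0,"az":0}]'
python3 -c "
from h import *
togo([.5533,-.1933,.1865],-71.7)
print(get_obs()['torque'])"
```

```text
t: 12.85
eef_pos: [0.5537, -0.1938, 0.1865]
tool_rot: [-0.0, 0.987, 0.159, 0.0]
contact_force: [-2.4, 0.8, 3.9]
gripper_width: 0.417
grasp_force: 41.9
t: 13.15
eef_pos: [0.5537, -0.1938, 0.1865]
tool_rot: [-0.0, 0.987, 0.159, 0.0]
contact_force: [-4.0, 2.1, 6.2]
gripper_width: 0.409
grasp_force: 42.5
t 13.15 tcp [ 0.5537 -0.1938  0.1865] F [-4.   2.1  6.2] yawy -71.68035246209291 tilt [0.0003 0.0007] q [-0.34  0.47  0.76  1.86 -0.39  0.97 -0.66]
shift [-0.0003 -0.0006 -0.    ]
rotvec [-0.0006 -0.0005  0.0003]
[ 0.45841013  0.86886216 -0.01862841]
```

```bash
python3 -m jog '[{"x":0,"y":0,"z":-0.0003,"ax":0,"ay":0,"az":-0.01},{"x":0,"y":0,"z":-0.0003,"ax":0,"ay":0,"az":-0.04},{"x":0,"y":0,"z":-0.0003,"ax":0,"ay":0,"az":-0.08},{"x":0,"y":0,"z":-0.0003,"ax":0,"ay":0,"az":-0.12},{"x":0,"y":0,"z":-0.0003,"ax":0,"ay":0,"az":-0.16},{"x":0,"y":0,"z":-0.0003,"ax":0,"ay":0,"az":-0.2}]'
python3 -c "
from h import *
togo([.5533,-.1933,.1865],-36)
print(get_obs()['torque'])"
```

```text
t: 13.75
eef_pos: [0.5541, -0.1941, 0.1865]
tool_rot: [0.0, 0.966, 0.258, 0.0]
contact_force: [-1.9, 1.4, 5.2]
gripper_width: 0.409
grasp_force: 42.3
t 13.75 tcp [ 0.5541 -0.1941  0.1865] F [-1.9  1.4  5.2] yawy -60.076282652557836 tilt [ 0.0011 -0.0002] q [-0.3   0.45  0.71  1.85 -0.35  0.96 -0.49]
shift [-0.0002 -0.0011  0.    ]
rotvec [ 0.0009 -0.0006 -0.4202]
[ 0.17687897  0.48504055 -0.10622991]
```

```bash
python3 -m jog '[{"x":0,"y":0,"z":0,"ax":0,"ay":0,"az":-0.035},{"x":0,"y":0,"z":0,"ax":0,"ay":0,"az":-0.07},{"x":0,"y":0,"z":0,"ax":0,"ay":0,"az":-0.105},{"x":0,"y":0,"z":0,"ax":0,"ay":0,"az":-0.14},{"x":0,"y":0,"z":0,"ax":0,"ay":0,"az":-0.175},{"x":0,"y":0,"z":0,"ax":0,"ay":0,"az":-0.21},{"x":0,"y":0,"z":0,"ax":0,"ay":0,"az":-0.245},{"x":0,"y":0,"z":0,"ax":0,"ay":0,"az":-0.28},{"x":0,"y":0,"z":0,"ax":0,"ay":0,"az":-0.31},{"x":0,"y":0,"z":0,"ax":0,"ay":0,"az":-0.335},{"x":0,"y":0,"z":0,"ax":0,"ay":0,"az":-0.35},{"x":0,"y":0,"z":0,"ax":0,"ay":0,"az":-0.36}]'
python3 -c "
from h import *
togo([.5533,-.1933,.1865],-35.6)
print(get_obs()['torque'])"
```

```text
t: 14.95
eef_pos: [0.5543, -0.1944, 0.1865]
tool_rot: [0.001, 0.905, 0.426, 0.001]
contact_force: [-1.0, -0.7, 6.0]
gripper_width: 0.418
grasp_force: 42.3
t 14.95 tcp [ 0.5543 -0.1944  0.1865] F [-1.  -0.7  6. ] yawy -39.52520436810671 tilt [ 0.0016 -0.0008] q [-0.24  0.43  0.62  1.85 -0.3   0.95 -0.18]
shift [ 0.0002 -0.0015  0.    ]
rotvec [ 0.0017 -0.0003 -0.0685]
[-0.11147784  0.18913746 -0.04338039]
```

Creep the last 3.9 degrees, watching the moment about z.

```bash
python3 -m jog '[{"x":0,"y":0,"z":0,"ax":0,"ay":0,"az":-0.008},{"x":0,"y":0,"z":0,"ax":0,"ay":0,"az":-0.016},{"x":0,"y":0,"z":0,"ax":0,"ay":0,"az":-0.024},{"x":0,"y":0,"z":0,"ax":0,"ay":0,"az":-0.032},{"x":0,"y":0,"z":0,"ax":0,"ay":0,"az":-0.04},{"x":0,"y":0,"z":0,"ax":0,"ay":0,"az":-0.045},{"x":0,"y":0,"z":0,"ax":0,"ay":0,"az":-0.05}]' >/dev/null
python3 -c "
from h import *
togo([.5533,-.1933,.1865],-35.6)
print(get_obs()['torque'])"
python3 -m jog '[{"x":0,"y":0,"z":0,"ax":0,"ay":0,"az":-0.005},{"x":0,"y":0,"z":0,"ax":0,"ay":0,"az":-0.01},{"x":0,"y":0,"z":0,"ax":0,"ay":0,"az":-0.015}]'
python3 -c "
from h import *
togo([.5533,-.1933,.1865],-35.6)
print(get_obs()['torque'])"
```

```text
t 15.65 tcp [ 0.5543 -0.1944  0.1865] F [-1.2 -1.2  4.6] yawy -36.68574776386012 tilt [ 0.0016 -0.0009] q [-0.23  0.43  0.6   1.85 -0.29  0.95 -0.14]
shift [ 0.0003 -0.0015 -0.    ]
rotvec [ 0.0018 -0.0002 -0.0189]
[-0.0941043   0.20788289 -0.14094878]
t: 15.95
eef_pos: [0.5543, -0.1944, 0.1865]
tool_rot: [0.001, 0.89, 0.455, 0.001]
contact_force: [-0.7, -1.2, 5.4]
gripper_width: 0.416
grasp_force: 42.2
t 15.95 tcp [ 0.5543 -0.1944  0.1865] F [-0.7 -1.2  5.4] yawy -35.822413426854844 tilt [ 0.0017 -0.0009] q [-0.23  0.43  0.6   1.85 -0.29  0.95 -0.12]
shift [ 0.0003 -0.0015  0.    ]
rotvec [ 0.0019 -0.0002 -0.0039]
[-0.16057033  0.22684312 -0.11275373]
```

```bash
for i in 1; do python3 -m jog '[{"x":0,"y":0,"z":0,"ax":0,"ay":0,"az":-0.005},{"x":0,"y":0,"z":0,"ax":0,"ay":0,"az":-0.01},{"x":0,"y":0,"z":0,"ax":0,"ay":0,"az":-0.015},{"x":0,"y":0,"z":0,"ax":0,"ay":0,"az":-0.02}]' >/dev/null
python3 -c "
from h import *
togo([.5533,-.1933,.1865],-35.6)
print(get_obs()['torque'])"; done
python3 - <<'E'
from h import *
c,im=snap("side","pics/s2.png");c2,im2=snap("top","pics/t2.png")
a=cv2.resize(im[205:305,285:385],(400,400),interpolation=cv2.INTER_CUBIC)
b=cv2.resize(im2[160:250,320:410],(400,400),interpolation=cv2.INTER_CUBIC)
cv2.imwrite("pics/c2.png",np.hstack([b,a])[:,:,::-1])
E
```

```text
t 16.35 tcp [ 0.5544 -0.1945  0.1865] F [-1.5 -0.8  4.5] yawy -34.681431235807295 tilt [ 0.0017 -0.0009] q [-0.22  0.43  0.59  1.85 -0.29  0.95 -0.1 ]
shift [ 0.0004 -0.0015  0.    ]
rotvec [ 0.002  -0.0002  0.016 ]
[-0.16035001  0.21622977 -0.14355065]
```

View pics/c2.png

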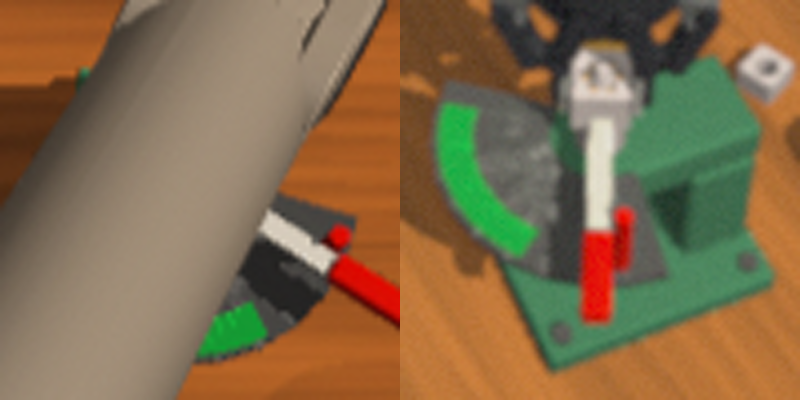

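The lever is seated with its arm almost at the red post: in the top crop the arm edge is at about (330,250) and the post at (340,237). I'll creep a little further until the moment rises.

```bash
python3 -m jog '[{"x":0,"y":0,"z":0,"ax":0,"ay":0,"az":-0.005},{"x":0,"y":0,"z":0,"ax":0,"ay":0,"az":-0.01},{"x":0,"y":0,"z":0,"ax":0,"ay":0,"az":-0.015}]' >/dev/null
python3 -c "
from h import *
togo([.5533,-.1933,.1865],-35.6)
print(get_obs()['torque'])"
python3 -m jog '[{"x":0,"y":0,"z":0,"ax":0,"ay":0,"az":-0.005},{"x":0,"y":0,"z":0,"ax":0,"ay":0,"az":-0.01}]' >/dev/null
python3 -c "
from h import *
togo([.5533,-.1933,.1865],-35.6)
print(get_obs()['torque'])"
```

```text
t 16.75 tcp [ 0.5544 -0.1945  0.1865] F [-0.8 -1.7  6. ] yawy -33.835974065678215 tilt [ 0.0017 -0.001 ] q [-0.22  0.43  0.59  1.85 -0.29  0.95 -0.09]
shift [ 0.0004 -0.0016  0.    ]
rotvec [ 0.002  -0.0002  0.0308]
[-0.22207619  0.09446797 -0.10415758]
t 16.95 tcp [ 0.5542 -0.1944  0.1865] F [-0.7  0.2  5.4] yawy -33.35379433102341 tilt [ 0.0016 -0.0004] q [-0.22  0.43  0.59  1.85 -0.29  0.95 -0.08]
shift [ 0.0004 -0.0014 -0.    ]
rotvec [ 0.0016 -0.0006  0.0392]
[-0.0838618   0.31466564 -0.77448762]
```

The moment jumped to 0.77 N m, so the arm is against the post. Releasing and retreating straight up.

```bash
python3 -m jog '[{"x":0,"y":0,"z":0,"ax":0,"ay":0,"az":0.004},{"x":0,"y":0,"z":0,"ax":0,"ay":0,"az":0.004},{"x":0,"y":0,"z":0,"ax":0,"ay":0,"az":0.004},{"x":0,"y":0,"z":0,"ax":0,"ay":0,"az":0.004},{"x":0,"y":0,"z":0,"ax":0,"ay":0,"az":0.004},{"x":0,"y":0,"z":0,"ax":0,"ay":0,"az":0.004},{"x":0,"y":0,"z":0,"ax":0,"ay":0,"az":0.004},{"x":0,"y":0,"z":0,"ax":0,"ay":0,"az":0.004}]' 1 20
python3 -m jog '[{"x":0,"y":0,"z":-0.005,"ax":0,"ay":0,"az":0},{"x":0,"y":0,"z":-0.015,"ax":0,"ay":0,"az":0},{"x":0,"y":0,"z":-0.03,"ax":0,"ay":0,"az":0},{"x":0,"y":0,"z":-0.05,"ax":0,"ay":0,"az":0},{"x":0,"y":0,"z":-0.07,"ax":0,"ay":0,"az":0},{"x":0,"y":0,"z":-0.09,"ax":0,"ay":0,"az":0},{"x":0,"y":0,"z":-0.11,"ax":0,"ay":0,"az":0},{"x":0,"y":0,"z":-0.13,"ax":0,"ay":0,"az":0},{"x":0,"y":0,"z":-0.14,"ax":0,"ay":0,"az":0},{"x":0,"y":0,"z":-0.14,"ax":0,"ay":0,"az":0}]'
python3 - <<'E'
from h import *
c,im=snap("side","pics/s3.png");c2,im2=snap("wrist","pics/w3.png")
cv2.imwrite("pics/c3.png",np.hstack([cv2.resize(im[205:305,285:385],(400,400),interpolation=cv2.INTER_CUBIC),cv2.resize(im2,(400,250)).repeat(1,0)[:250] if 0 else cv2.copyMakeBorder(cv2.resize(im2,(400,250)),0,150,0,0,cv2.BORDER_CONSTANT)])[:,:,::-1])
print(get_obs()["contact_force"])
E
```

```text
t: 17.75
eef_pos: [0.5537, -0.1938, 0.186]
tool_rot: [0.0, 0.881, 0.473, 0.0]
contact_force: [0.4, 0.2, -0.5]
gripper_width: 1.0
grasp_force: 0.0
t: 18.75
eef_pos: [0.5545, -0.1943, 0.3282]
tool_rot: [0.001, 0.881, 0.473, 0.002]
contact_force: [-0.1, -0.6, -0.9]
gripper_width: 1.003
grasp_force: 0.0
[ 1.07665275  0.16903392 -0.48754465]
```

View pics/c3.png

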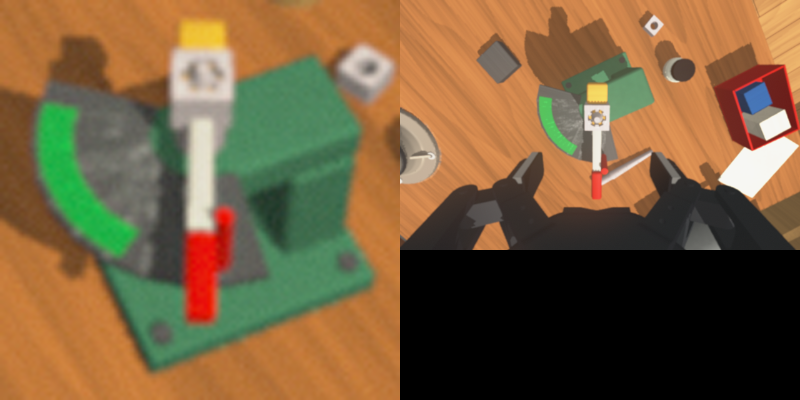

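The lever is seated at the post, with the shaft showing through the bore at (200,72). The gripper is clear and the bystanders in view (block, nut, jar, mandrel) look undisturbed.

```bash
python3 -c "
from station import *
print(hand_in())"
```

```text
the job is handed in; nothing more can be done
None
```

The lever is seated on the shoulder with its splines engaged, swung round against the red stop post and released; I handed the job in at about 19 s, but the hand-in returned no verdict.

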